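Box up the labelled oil bottles

ROBOT

A 7-joint arm with a two-finger parallel gripper is mounted at the origin on the work surface. World frame = base frame: x ahead of the robot, y to its left, z up, the work surface at z = 0. Lengths are in m, angles in rad, forces in N, time in s.
With the tool pointing down it reaches from about 0.35 to 0.9 m from the base axis. Payload 8.1 kg.
Tool frame: the origin (TCP) lies midway between the tips of the shut fingers; the grasp point (between the pads) lies 19 mm behind it; z points along the fingers, y is the line along which they close (so a half turn about z gives the same grasp; the last joint's range is limited). The gripper opens to 92 mm and grips with 3 to 60 N. Pads are 19 mm wide; open, the fingers measure 130 mm over their backs; the gripper's body (75 mm by 190 mm) begins 47 mm behind the grasp point.
Start: joints at [1.04, 0.434, 0.025, 1.573, -0.012, 1.134, -0.075], TCP at [0.259, -0.569, 0.227] pointing down, gripper open.
Joint ranges: [-2.62, 2.62], [-0.44, 2.09], [-1.27, 1.32], [0.08, 2.57], [-1.32, 4.46], [0.12, 2], [-2.74, 2.74]. Speed limits (rad/s): [2.22, 2.22, 3.01, 3.01, 3.14, 3.14, 3.14].

INTERFACE

Orientations are given as a rotation vector (axis times angle).
In Python, from cell import arm gives the robot as it stands.
- The arm moves only by the tool carry_out, never from a script. Its arguments are lists of equal length, an entry for each row: "claw": the finger opening in cm, from 0 to 9.18; "delta_pos": the shift along the tool's x, y, z in cm, a list of three; "angular": the turn, a rotation vector about the tool's x, y, z in rad, a list of three. In form: {"claw": [claw, ...], "delta_pos": [[dx, dy, dz], ...], "angular": [[ax, ay, az], ...]}. A call has 1 to 20 rows; each row shifts and turns the commanded pose from where the row before left it, along the tool's axes as they then stand; what a row does not reach is not made up. A row lasts 1/10 s, in which the tool goes at most 50 mm and 8.59 degrees, less where a joint would pass 70% of its speed; a pose out of reach is approached as far as the arm can. A call with a gripper value outside its range is refused whole. The fingers move at their own pace and stop on an object; "force" is the grip in N (left out, the last holds). Time passes only in rows, so rows that do not move let the fingers close. It gives the time, the measured TCP pose, the force, the opening and the grip force at its end, in the units of the state.
- arm.observe(): the state, without advancing time (a new reading comes with each control period).
- arm.get_image(name): name is "side" or "top"; returns a dict with "frame" (384x512x3 uint8, red, green, blue), "mtx" (3x3 intrinsics, pixels), "T" (4x4, takes a point from camera to world coordinates). Camera axes: x right, y down, z forward; pixel columns grow to the right and rows downward; lengths in m; the calibration is good to about 2 mm. A picture is of the moment at which its call begins. There is no depth.
- arm.sign_off(): hands the job in; it is judged then, once.
Trained networks look in a picture, given as the dict that the camera call returned (one of the last four; its "shot" number tells which), for a name from the list of things; names that differ only in an ending like _2 or _b are one class to them, and where a whole thing is asked for, a point or a joint stands for the part that bears it (a point fixed in the world has none). Each returns a list of dicts, best first, with "conf" (0 to 1); they miss things now and then, are a little off and sometimes report something else, mostly with a low value. They report only what shows in the picture. A call takes as long as a camera call. They do not tell look-alikes from the thing itself.
- arm.look_for(label, picture): "centre" ([column, row] as shares, 0 to 1, of the picture: columns of its width, rows of its height, amid what is visible of it).
- arm.trace(label, picture): "region" (384x512 bool, what is visible of it) and "centre" ([column, row] as shares, 0 to 1, of the picture: columns of its width, rows of its height, amid what is visible of it).
- arm.place_of(label, picture): "centre" ([column, row] as shares, 0 to 1, of the picture: columns of its width, rows of its height: a listed point, or the origin of a listed thing).
The state is a dict: "clock": time; "joints": joint angles; "dq": joint speeds; "joint_efforts": joint torques, N m; "position": TCP position; "ee_rot": TCP orientation; "force": force on the tool from outside, world axes, zero at the start; "ft_torque": the same for the moment, N m; "width": opening from 0.0 (shut) to 1.0 (fully open); "gripper_force": force on a finger pad.
Only numpy, scipy, OpenCV 4.12 (cv2) and the standard library are available. Lean on these libraries where they do the work, as an engineer would, in place of code of your own. Each camera call takes 0.05 s, during which the arm holds its last target. There are 200 camera calls.

TASK

Lay each of the three labelled oil bottles gently, lengthwise and well down on its saddles, in the open gift box of the same colour as its cap. The yellow-capped one is still in the labeller: lift the hold-down arm until it stays open by itself, and only then take that bottle out; leave the arm open. Leave the two unlabelled bottles lying where they are in the rack.

Things in the scene. Friction and masses are not known exactly. Their poses are not given: they have to be found in the camera images.
- bottle_red: Dark green glass bottle, cream label, red cap; lying, 130 mm long, 180 g. Origin on its axis at mid length, x towards the cap. Body 40 mm in diameter from x = -65 to +20 mm, then neck and 27 mm cap; mass centre, and place to grip, x = -16 mm. In the rack: bottles side by side, 68 mm between axes, axes 52 mm above the table, rails under them no higher than 40 mm.
- bottle_blue: Dark green glass bottle, cream label, blue cap; lying, 130 mm long, 180 g. Origin on its axis at mid length, x towards the cap. Body 40 mm in diameter from x = -65 to +20 mm, then neck and 27 mm cap; mass centre, and place to grip, x = -16 mm. In the rack: bottles side by side, 68 mm between axes, axes 52 mm above the table, rails under them no higher than 40 mm.
- bottle_yellow: Dark green glass bottle, cream label, yellow cap; lying, 130 mm long, 180 g. Origin on its axis at mid length, x towards the cap. Body 40 mm in diameter from x = -65 to +20 mm, then neck and 27 mm cap; mass centre, and place to grip, x = -16 mm. Starts in the labeller under the hold-down arm, on two rollers: axis 84 mm above the table, rollers' tops 15 mm below its axis.
- box_red: Open red gift box base, fixed: 164 (x) by 70 (y) mm, walls 26 mm high, 4 thick, saddles 28 mm high. Origin: centre of its underside, on the table. Wooden V saddles inside carry one bottle lying along x, either end first, and centre it sideways; seated, its axis is 40 mm above the table, above the walls and mid length over the origin; 13 mm of room at each end.
- box_yellow: Open yellow gift box base, fixed: 164 (x) by 70 (y) mm, walls 26 mm high, 4 thick, saddles 28 mm high. Origin: centre of its underside, on the table. Wooden V saddles inside carry one bottle lying along x, either end first, and centre it sideways; seated, its axis is 40 mm above the table, above the walls and mid length over the origin; 13 mm of room at each end.
- box_blue: Open blue gift box base, fixed: 164 (x) by 70 (y) mm, walls 26 mm high, 4 thick, saddles 28 mm high. Origin: centre of its underside, on the table. Wooden V saddles inside carry one bottle lying along x, either end first, and centre it sideways; seated, its axis is 40 mm above the table, above the walls and mid length over the origin; 13 mm of room at each end.
- blank_green: Unlabelled dark green bottle with a black cap. Bare glass without a label; same shape, size, origin and axes as the labelled bottles. Lies in one of the four places of the rack and stays there.
- blank_amber: Unlabelled amber bottle with a white cap. Bare glass without a label; same shape, size, origin and axes as the labelled bottles. Lies in one of the four places of the rack and stays there.
- hold_down (a joint): Angle of the labeller's hold-down arm: 0 shut on the bottle (start), growing as the knob is lifted up and back, away from the robot. A spring pulls it shut (3 to 4 N at the knob) until about 1.1 rad; past that it swings by itself to its stop at 1.95 rad, leaning back clear of the bottle, and stays.
- knob (a point): Centre of the 28 mm black ball knob on the arm's free end, 136 mm above the table at the start. A 12 mm bar runs from it along the point's +x; z is up when shut; y is parallel to the level hinge axis, which passes 175 mm along +x and 20 mm along -z from the knob. Pinched from above on its two y sides, bar between the fingers, it can turn in the grip.
Mind the look-alikes: they are no part of the job. Leave any pink look-alike of the bottle_yellow alone.

How it is judged:
By the outcome, as a careful person would: the job done as asked, in the order asked, and still so for the second after the job is handed in, with the robot touching nothing.
It also fails if it takes over 99 s, if anything falls off the work surface, if the arm or the gripper's body presses on something with over 40 N, if the wrist force passes 120 N, or if a joint passes its speed limit or range.

## Working session

There is one attempt and no reset: what is moved stays moved. The work goes in short steps, Python scripts to look and compute and a tool call to move; the robot and the scene stay as the last step left them, time stands still between calls to the robot, and variables do not carry over. Pictures are saved under pics/ and viewed, at most 14 in all, crops included, and the job is handed in when it is done.

Besides the shell and the picture viewer there is one more tool, called after ">>>" as name(argument=value, ...) on one line, values as JSON. carry_out: Moves the arm, as the interface text tells. Its arguments: {"type":"object","properties":{"claw":{"type":"array","items":{"type":"number"}},"delta_pos":{"type":"array","items":{"type":"array","items":{"type":"number"}}},"angular":{"type":"array","items":{"type":"array","items":{"type":"number"}}},"force":{"type":"number"}},"required":["claw","delta_pos","angular"]}

```bash
mkdir -p pics; cat > h.py <<'E'
from cell import arm
import numpy as np, cv2
from scipy.spatial.transform import Rotation as R
def world(p,c,z):
    px=np.array([c[0]*512,c[1]*384,1.]); d=p["T"][:3,:3]@np.linalg.solve(p["mtx"],px); o=p["T"][:3,3]
    return o+d*(z-o[2])/d[2]
def save(p,n,box=None,s=1.5):
    f=p["frame"][:,:,::-1]
    if box: f=f[box[1]:box[3],box[0]:box[2]]
    cv2.imwrite("pics/"+n,cv2.resize(f,None,fx=s,fy=s,interpolation=cv2.INTER_CUBIC))
Z=dict(bottle_red=.052,bottle_blue=.052,bottle_yellow=.084,blank_green=.052,blank_amber=.052,box_red=0,box_yellow=0,box_blue=0,knob=.136)
E
python3 - <<'E'
from h import *
np.set_printoptions(precision=3,suppress=True)
s=arm.observe();print(s["position"],s["ee_rot"],s["clock"],s["force"])
print(R.from_rotvec(s["ee_rot"]).as_matrix())
for n in ("top","side"):
    p=arm.get_image(n); save(p,n+"0.png"); print(n,p["T"][:3,3])
    for k,z in Z.items():
        print(k,[(round(d["conf"],2),np.round(np.array(d["centre"])*[512,384]),world(p,d["centre"],z)[:2]) for d in arm.place_of(k,p)[:3]])
E
```

```text
[ 0.259 -0.568  0.226] [-3.069 -0.666  0.001] 0.0 [ 0.751 -0.115 -0.447]
[[ 0.91   0.415 -0.001]
 [ 0.415 -0.91   0.001]
 [-0.    -0.002 -1.   ]]
top [0.365 0.003 1.186]
bottle_red [(0.65, array([159., 229.]), array([0.375, 0.289]))]
bottle_blue [(0.87, array([143., 185.]), array([0.508, 0.34 ]))]
bottle_yellow [(0.57, array([363., 180.]), array([ 0.521, -0.321]))]
blank_green []
blank_amber [(0.6, array([150., 206.]), array([0.446, 0.317]))]
box_red [(0.84, array([261., 201.]), array([ 0.465, -0.02 ]))]
box_yellow [(0.66, array([250., 131.]), array([0.69 , 0.017])), (0.36, array([263., 174.]), array([ 0.552, -0.024]))]
box_blue [(0.68, array([261., 174.]), array([ 0.55 , -0.018]))]
knob [(0.86, array([368., 206.]), array([ 0.438, -0.316]))]
side [0.431 0.688 0.848]
bottle_red [(0.86, array([295., 311.]), array([0.372, 0.288]))]
bottle_blue [(0.97, array([237., 329.]), array([0.502, 0.346]))]
bottle_yellow [(0.83, array([254., 144.]), array([ 0.532, -0.301])), (0.74, array([320., 160.]), array([ 0.302, -0.242]))]
blank_green [(0.72, array([209., 337.]), array([0.563, 0.371]))]
blank_amber [(0.67, array([266., 319.]), array([0.439, 0.314]))]
box_red [(0.77, array([264., 217.]), array([ 0.471, -0.043]))]
box_yellow [(0.88, array([195., 225.]), array([0.681, 0.014]))]
box_blue [(0.78, array([236., 218.]), array([ 0.56 , -0.028]))]
knob [(0.6, array([280., 136.]), array([ 0.444, -0.29 ])), (0.59, array([232., 220.]), array([0.547, 0.095]))]
```

View pics/top0.png

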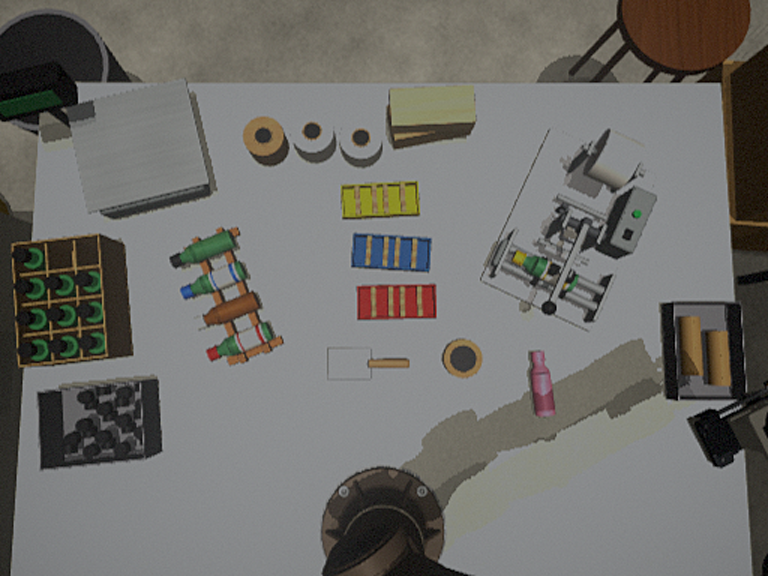

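View pics/side0.png

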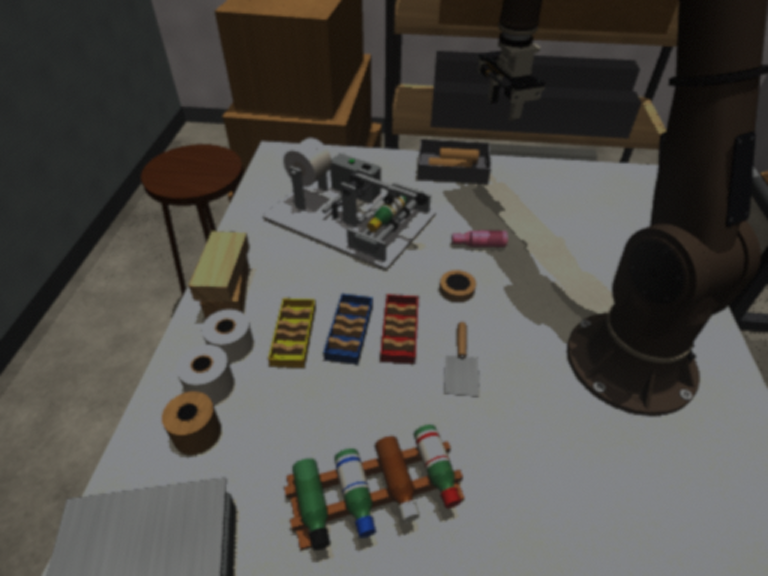

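The top view shows the rack on the left, with the blank green, blue, amber and red bottles in order and caps pointing left. The boxes are in the middle: yellow (380,200), blue (391,252) and red (397,301). The labeller is on the right, with the yellow cap at (520,257) and the knob at (548,307). The pink look-alike is at (541,383). Next I refine the positions with segmentation.

```bash
cat > m.py <<'E'
from h import *
np.set_printoptions(precision=4,suppress=True)
def rect(p,m,z):
    m=m.astype(np.uint8); n,l,st,c=cv2.connectedComponentsWithStats(m); i=1+st[1:,4].argmax()
    yx=np.argwhere(l==i); w=np.array([world(p,((x+.5)/512,(y+.5)/384),z)[:2] for y,x in yx])
    (c,wh,a)=cv2.minAreaRect((w*1000).astype(np.float32)); b=cv2.boxPoints((c,wh,a))
    e=b[1]-b[0] if np.hypot(*(b[1]-b[0]))>np.hypot(*(b[2]-b[1])) else b[2]-b[1]
    return np.array(c),np.array(wh),np.degrees(np.arctan2(e[1],e[0]))%180,len(yx)
if __name__=="__main__":
  for n in ("top","side"):
    p=arm.get_image(n)
    for k,z in [("box_red",.015),("box_blue",.015),("box_yellow",.015),("bottle_red",.052),("bottle_blue",.052),("blank_amber",.052),("blank_green",.052),("bottle_yellow",.084),("knob",.136)]:
        for d in arm.trace(k,p)[:2]: print(n,k,round(d["conf"],2),*rect(p,d["region"],z),np.array(d["centre"])*[512,384])
    hsv=cv2.cvtColor(p["frame"],cv2.COLOR_RGB2HSV).astype(int); h,s,v=np.moveaxis(hsv,-1,0)
    for k,m in dict(red=((h<6)|(h>174)),blue=(abs(h-110)<12),yellow=(abs(h-28)<5)).items():
        m=m&(s>130)&(v>60)
        N,l,st,c=cv2.connectedComponentsWithStats(m.astype(np.uint8))
        for i in range(1,N):
            if 12<st[i,4]<5000: print(n,k,c[i],st[i],"z.015",world(p,c[i]/[512,384],.015)[:2],"z.052",world(p,c[i]/[512,384],.052)[:2],"z.084",world(p,c[i]/[512,384],.084)[:2])
  p=arm.get_image("top"); save(p,"lab.png",(315,75,445,225),4)
  p=arm.get_image("side"); save(p,"lab2.png",(170,85,300,185),5)
E
python3 m.py
```

```text
top box_red 0.89 [461.613  -29.9353] [162.8357  69.1483] 89.94182 1164 [263.424  202.7904]
top box_blue 0.93 [564.6771 -18.5675] [164.7442  73.8247] 86.249535 1200 [264.6016 175.296 ]
top box_blue 0.2 [677.5693   4.6104] [ 76.3427 165.7818] 92.92592 1180 [252.7232 135.8976]
top box_yellow 0.74 [678.4309   2.9896] [ 79.2379 168.5999] 92.48219 1239 [253.4912 133.9008]
top box_yellow 0.46 [504.1781 353.9243] [ 42.6529 140.    ] 112.14355 534 [144.896  186.5856]
top bottle_red 0.94 [375.5579 286.937 ] [ 39.2397 134.2215] 111.83952 517 [161.6896 230.784 ]
top bottle_blue 0.93 [499.437  342.8232] [ 44.172  136.7251] 112.23906 575 [144.7936 186.7008]
top blank_amber 0.69 [437.9532 314.2186] [ 39.6862 134.7059] 113.41874 517 [150.016  206.8992]
top blank_green 0.95 [564.0165 365.6851] [ 39.846  132.6853] 111.09941 489 [138.2912 163.5072]
top bottle_yellow 0.7 [ 526.319  -304.7202] [98.7968 41.9905] 62.93985 347 [354.0992 177.984 ]
top bottle_yellow 0.66 [ 295.4456 -309.8993] [122.4546  38.9374] 3.4305782 491 [361.0112 259.8912]
top knob 0.64 [ 521.4681 -346.4393] [ 52.613  203.2978] 152.1855
[... 3221 characters left out ...]
   224.9333] [226 224   9   3  15] z.015 [0.5727 0.0121] z.052 [0.5664 0.0421] z.084 [0.5609 0.0681]
side blue [228.7213 234.8033] [219 233  20   5  61] z.015 [0.5695 0.0498] z.052 [0.5634 0.0781] z.084 [0.558  0.1027]
side blue [231.0952 306.381 ] [225 305  13   5  21] z.015 [0.5287 0.274 ] z.052 [0.5243 0.2924] z.084 [0.5206 0.3083]
side blue [242.7798 349.2844] [237 344  12  12 109] z.015 [0.486  0.3763] z.052 [0.4836 0.3902] z.084 [0.4814 0.4021]
side yellow [249.1304 147.2609] [246 145   8   5  23] z.015 [ 0.5569 -0.3719] z.052 [ 0.5513 -0.3248] z.084 [ 0.5465 -0.2841]
side yellow [195.5788 222.9225] [179 199  31  42 387] z.015 [0.677  0.0154] z.052 [0.6661 0.0453] z.084 [0.6566 0.0711]
```

View pics/lab.png

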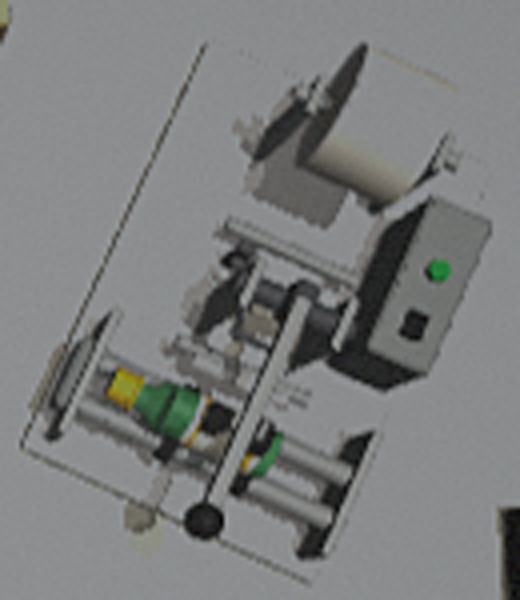

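View pics/lab2.png

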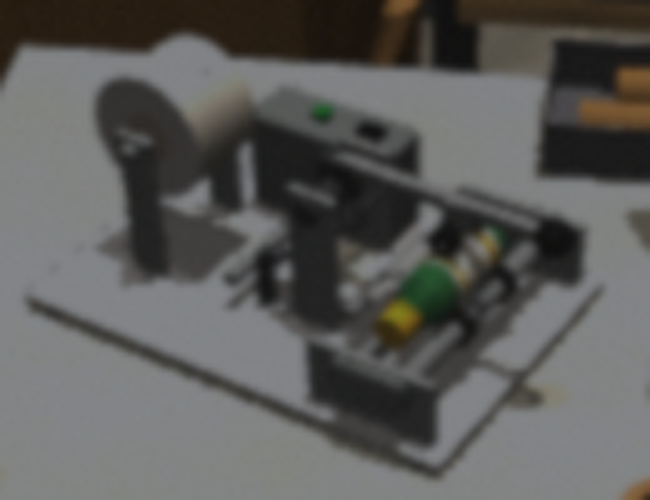

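The labeller crops show the knob at top-view pixel (366,205) and side-view pixel (281,133). The bar is square to the bottle's axis, and the yellow cap is towards +y. Next I triangulate these and work out the first move.

```bash
cat >> h.py <<'E'
def tri(obs):
    A=np.zeros((3,3));b=np.zeros(3)
    for p,px in obs:
        d=p["T"][:3,:3]@np.linalg.solve(p["mtx"],[px[0],px[1],1.]);d/=np.linalg.norm(d);M=np.eye(3)-np.outer(d,d);A+=M;b+=M@p["T"][:3,3]
    return np.linalg.solve(A,b)
def go(x,y,z,yaw=None):
    "tool x yaw (deg, either half turn); prints turn and tool-frame shift after that turn"
    s=arm.observe();M=R.from_rotvec(s["ee_rot"]).as_matrix();y0=np.degrees(np.arctan2(M[1,0],M[0,0]))
    yw=y0 if yaw is None else yaw
    d=(yw-y0+90)%180-90
    for dd in (d,d-180*np.sign(d)):
        N=M@R.from_rotvec([0,0,-np.radians(dd)]).as_matrix()
        print("turn_z rad %.3f"%-np.radians(dd),"shift cm",np.round(N.T@(np.array([x,y,z])-s["position"])*100,2),"j7 %.2f"%s["joints"][6])
    print("clock %.2f"%s["clock"],"pos",np.round(s["position"],4),"yaw %.1f"%y0,"w %.3f f %.1f"%(s["width"],s["gripper_force"]),"tilt",np.round(M[:,2],3))
E
python3 - <<'E'
from h import *
t=arm.get_image("top");s=arm.get_image("side")
print("knob",tri([(t,(366,205.25)),(s,(281.2,132.6))]),world(t,(366/512,205.25/384),.136),world(s,(281.2/512,132.6/384),.136))
print("cap",tri([(t,(346.1,170.9)),(s,(249.13,147.26))]))
print("hinge",world(t,(391.2/512,148/384),.122))
print("redcap",tri([(t,(141.6,235.4)),(s,(299.9,330.3))]))
# bar edges mid: crop (270,400)
print("bar",world(t,((315+262/4)/512,(75+400/4)/384),.130))
go(.439,-.312,.20,-26)
E
```

```text
knob [ 0.44016309 -0.31224839  0.13416964] [ 0.44069482 -0.31175406  0.136     ] [ 0.43948039 -0.30956494  0.136     ]
cap [ 0.5447142  -0.26801608  0.0966631 ]
hinge [ 0.6077039  -0.39420776  0.122     ]
redcap [0.35808271 0.33762302 0.0598596 ]
bar [ 0.52751173 -0.35766266  0.13      ]
turn_z rad 0.881 shift cm [  4.9  -30.95   2.67] j7 -0.08
turn_z rad -2.260 shift cm [-4.9  30.95  2.67] j7 -0.08
clock 2.20 pos [ 0.2593 -0.5687  0.2267] yaw 24.5 w 0.997 f 0.0 tilt [ 0. -0. -1.]
```

>>> carry_out(claw=[6, 6, 6, 6, 6, 6, 6, 6, 6, 6, 6, 6, 6, 6, 6, 6, 6, 6, 6, 6], delta_pos=[[0, 0, 0.3], [0, 0, 0.3], [0, 0, 0.3], [0, 0, 0.3], [0, 0, 0.3], [0, 0, 0.3], [0, 0, 0.3], [0, 0, 0.3], [0, 0, 0.3], [0.5, -3.11, 0], [0.5, -3.11, 0], [0.5, -3.11, 0], [0.5, -3.11, 0], [0.5, -3.11, 0], [0.5, -3.11, 0], [0.5, -3.11, 0], [0.5, -3.11, 0], [0.5, -3.11, 0], [0.45, -3.11, 0], [0, 0, 0]], angular=[[0, 0, 0.1], [0, 0, 0.1], [0, 0, 0.1], [0, 0, 0.1], [0, 0, 0.1], [0, 0, 0.1], [0, 0, 0.1], [0, 0, 0.1], [0, 0, 0.085], [0, 0, 0], [0, 0, 0], [0, 0, 0], [0, 0, 0], [0, 0, 0], [0, 0, 0], [0, 0, 0], [0, 0, 0], [0, 0, 0], [0, 0, 0], [0, 0, 0]])

```text
clock: 4.2
position: [0.4442, -0.307, 0.1998]
ee_rot: [-3.06, 0.701, -0.002]
force: [0.1, -0.2, 0.1]
width: 0.655
gripper_force: 0.0
```

```bash
python3 -c "
from h import *
go(.440,-.311,.117,-26.5)
p=arm.get_image('side');save(p,'k1.png',(210,60,340,180),5)"
```

```text
turn_z rad 0.012 shift cm [-0.2   0.57  8.28] j7 -1.46
turn_z rad -3.129 shift cm [ 0.2  -0.57  8.28] j7 -1.46
clock 4.20 pos [ 0.4442 -0.307   0.1998] yaw -25.8 w 0.655 f 0.0 tilt [ 0.002  0.002 -1.   ]
```

View pics/k1.png

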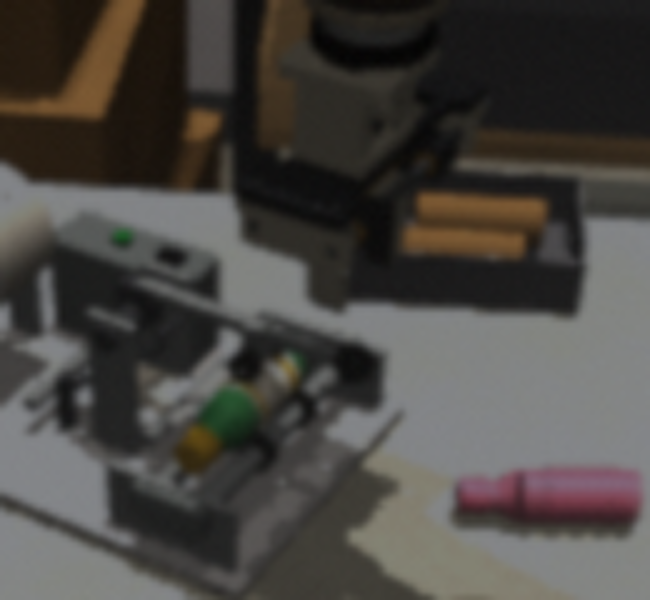

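The gripper stands over the knob, at (355,355) in the crop. Next I go down and pinch it.

>>> carry_out(claw=[6, 6, 6, 6, 6, 6, 2, 2, 2, 2, 2, 2], delta_pos=[[0, 0.1, 2], [0, 0.1, 2], [0, 0, 2], [0, 0, 1.3], [0, 0, 1], [0, 0, 0], [0, 0, 0], [0, 0, 0], [0, 0, 0], [0, 0, 0], [0, 0, 0], [0, 0, 0]], angular=[[0, 0, 0], [0, 0, 0], [0, 0, 0], [0, 0, 0], [0, 0, 0], [0, 0, 0], [0, 0, 0], [0, 0, 0], [0, 0, 0], [0, 0, 0], [0, 0, 0], [0, 0, 0]], force=20)

```text
clock: 5.45
position: [0.4412, -0.3118, 0.117]
ee_rot: [-3.059, 0.709, -0.001]
force: [1.4, 4.7, 1.2]
width: 0.289
gripper_force: 20.0
```

```bash
python3 -c "
from h import *
go(.440,-.311,.117,-26.5)
s=arm.observe();print(s['force'])
h=np.array([.176*np.cos(.114),.116])
for th in np.arange(0,1.5,.1):
    e=.114+th;print(round(th,1),np.round([100*(.176*np.cos(.114)-.176*np.cos(e)),100*.176*(np.sin(e)-np.sin(.114))],2))
"
```

```text
turn_z rad 0.007 shift cm [-0.14 -0.02  0.  ] j7 -1.44
turn_z rad -3.135 shift cm [0.14 0.02 0.  ] j7 -1.44
clock 5.45 pos [ 0.4412 -0.3118  0.117 ] yaw -26.1 w 0.289 f 20.0 tilt [ 0.001  0.001 -1.   ]
[1.3698635  4.67681187 1.24915187]
0.0 [0. 0.]
0.1 [0.29 1.74]
0.2 [0.75 3.43]
0.3 [1.37 5.08]
0.4 [2.16 6.65]
0.5 [3.1  8.14]
0.6 [4.18 9.52]
0.7 [ 5.4  10.79]
0.8 [ 6.74 11.94]
0.9 [ 8.18 12.94]
1.0 [ 9.72 13.79]
1.1 [11.34 14.49]
1.2 [13.02 15.02]
1.3 [14.74 15.38]
1.4 [16.49 15.57]
```

The knob is held, at about 27 mm opening. Next I lift it along its arc to about 1.3 rad.

>>> carry_out(claw=[2, 2, 2, 2, 2, 2, 2, 2, 2, 2, 2, 2, 2, 2], delta_pos=[[0.29, 0, -1.74], [0.46, 0, -1.69], [0.62, 0, -1.65], [0.79, 0, -1.57], [0.94, 0, -1.49], [1.08, 0, -1.38], [1.22, 0, -1.27], [1.34, 0, -1.15], [1.44, 0, -1.0], [1.54, 0, -0.85], [1.62, 0, -0.7], [1.68, 0, -0.53], [1.72, 0, -0.36], [0, 0, 0]], angular=[[0, 0, 0], [0, 0, 0], [0, 0, 0], [0, 0, 0], [0, 0, 0], [0, 0, 0], [0, 0, 0], [0, 0, 0], [0, 0, 0], [0, 0, 0], [0, 0, 0], [0, 0, 0], [0, 0, 0], [0, 0, 0]])

```text
clock: 6.85
position: [0.5763, -0.3762, 0.272]
ee_rot: [-3.058, 0.706, -0.007]
force: [3.8, 7.1, 8.5]
width: 0.287
gripper_force: 20.0
```

```bash
python3 -c "
from h import *
go(.572,-.376,.271,-26.1)
p=arm.get_image('side');save(p,'k2.png',(190,40,320,160),5)"
```

```text
turn_z rad 0.002 shift cm [-0.4   0.17  0.1 ] j7 -1.46
turn_z rad -3.140 shift cm [ 0.4  -0.17  0.1 ] j7 -1.46
clock 6.85 pos [ 0.5763 -0.3762  0.272 ] yaw -26.0 w 0.287 f 20.0 tilt [ 0.005  0.002 -1.   ]
```

View pics/k2.png

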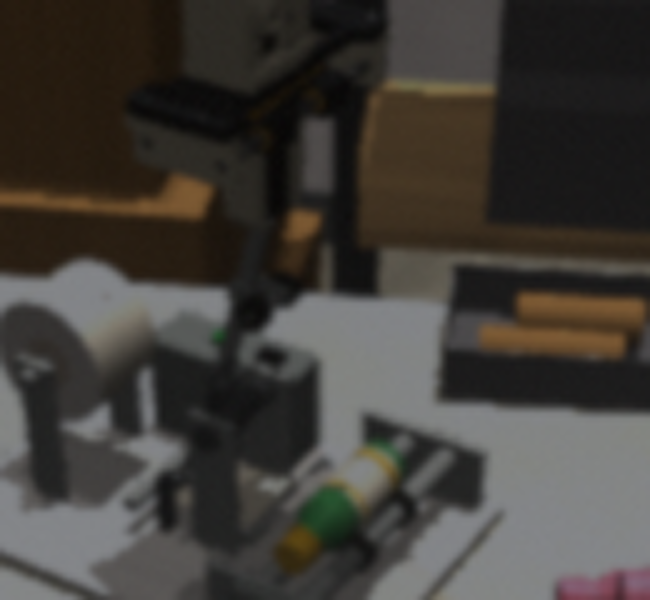

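The arm is up at about 1.3 rad in the grip, so it is past its balance point. Next I go slightly further, release, and let it swing.

>>> carry_out(claw=[2, 7, 7, 7, 7, 7, 7, 7, 7, 7, 7, 7, 7], delta_pos=[[1.5, 0, -0.15], [0, 0, 0], [0, 0, 0], [0, 0, 0], [0, 0, 0], [0, 0, -1], [0, 0, -2], [-1, 0, -2], [-2, 0, -1], [-2, 0, 0], [-2, 0, 0], [-2, 0, 0], [0, 0, 0]], angular=[[0, 0, 0], [0, 0, 0], [0, 0, 0], [0, 0, 0], [0, 0, 0], [0, 0, 0], [0, 0, 0], [0, 0, 0], [0, 0, 0], [0, 0, 0], [0, 0, 0], [0, 0, 0], [0, 0, 0]])

```text
clock: 8.2
position: [0.5032, -0.3451, 0.3337]
ee_rot: [3.059, -0.714, 0.002]
force: [-1.0, 0.1, -0.6]
width: 0.761
gripper_force: 0.0
```

```bash
python3 - <<'E'
from m import *
p=arm.get_image('side');save(p,'k3.png',(190,60,320,180),5)
t=arm.get_image('top')
for n,q in (("top",t),("side",p)):
    print(n,[(round(d["conf"],2),np.array(d["centre"])*[512,384],world(q,d["centre"],.084)) for d in arm.place_of("bottle_yellow",q)[:2]],[rect(q,d["region"],.084) for d in arm.trace("bottle_yellow",q)[:2]])
save(t,'k4.png',(315,75,445,225),4)
go(.514,-.337,.2,63.5)
E
```

```text
top [(0.92, array([357.888 , 180.2112]), array([ 0.519 , -0.3055,  0.084 ])), (0.43, array([151.0912, 208.2816]), array([0.4361, 0.3052, 0.084 ]))] [(array([ 519.988 , -321.5785]), array([134.5516,  43.3503]), np.float32(62.8465), 574), (array([ 294.7057, -307.1254]), array([128.8329,  43.1746]), np.float32(8.036144), 571)]
side [(0.56, array([320.9216, 160.704 ]), array([ 0.3001, -0.2388,  0.084 ]))] [(array([ 302.2174, -245.2523]), array([127.9098,  51.9539]), np.float32(6.2962365), 369)]
turn_z rad -1.565 shift cm [ 1.13  0.37 13.19] j7 -1.47
turn_z rad 1.576 shift cm [-1.13 -0.37 13.19] j7 -1.47
clock 8.50 pos [ 0.5056 -0.3455  0.3319] yaw -26.2 w 0.763 f 0.0 tilt [-0. -0. -1.]
```

View pics/k3.png

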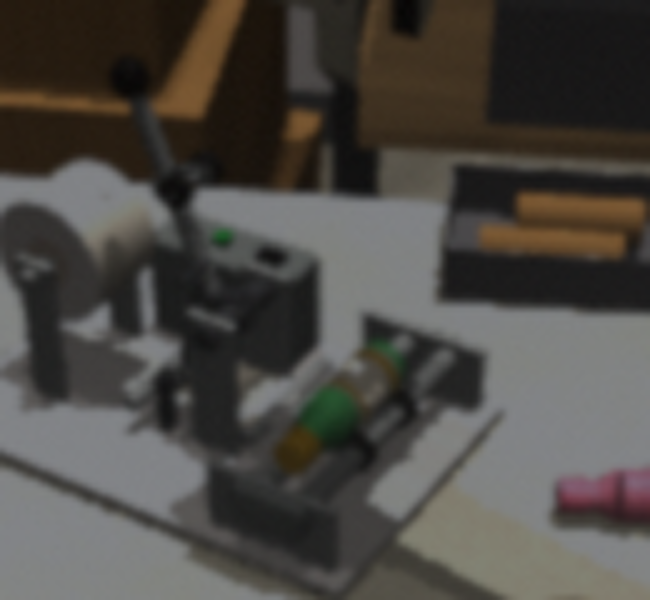

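View pics/k4.png

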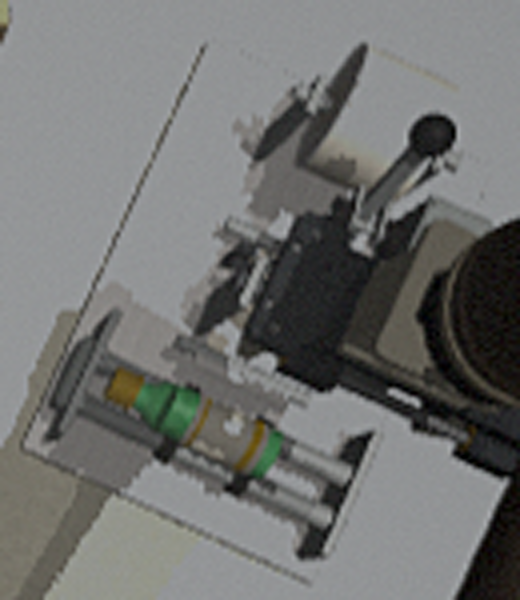

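The hold-down arm now leans back at its stop (knob at (130,75) in the crop) and the yellow bottle is free. Next I turn the tool to the bottle's yaw.

>>> carry_out(claw=[7, 7, 7, 7, 7, 7, 7, 7, 7, 7, 7, 7, 7, 7, 7, 7, 7, 7], delta_pos=[[0, 0, 0.5], [0, 0, 0.5], [0, 0, 0.5], [0, 0, 0.5], [0, 0, 0.5], [0, 0, 0.5], [0, 0, 0.5], [0, 0, 0.5], [0, 0, 0.5], [0, 0, 0.5], [0, 0, 0.5], [0, 0, 0.5], [0, 0, 0.5], [0, 0, 0.5], [0, 0, 0.5], [0, 0, 0.5], [0.5, 0.4, 0], [0, 0, 0]], angular=[[0, 0, -0.1], [0, 0, -0.1], [0, 0, -0.1], [0, 0, -0.1], [0, 0, -0.1], [0, 0, -0.1], [0, 0, -0.1], [0, 0, -0.1], [0, 0, -0.1], [0, 0, -0.1], [0, 0, -0.1], [0, 0, -0.1], [0, 0, -0.1], [0, 0, -0.1], [0, 0, -0.1], [0, 0, -0.06], [0, 0, 0], [0, 0, 0]])

```text
clock: 10.3
position: [0.5121, -0.342, 0.2518]
ee_rot: [-2.676, -1.644, -0.001]
force: [0.8, 0.2, 0.8]
width: 0.765
gripper_force: 0.0
```

```bash
python3 -c "
from h import *
p=arm.get_image('top')
go(.513,-.337,.075,63.2)
save(p,'k5.png',(315,75,445,225),4)"
```

```text
turn_z rad -0.001 shift cm [ 0.51 -0.13 17.7 ] j7 -0.03
turn_z rad 3.140 shift cm [-0.51  0.13 17.7 ] j7 -0.03
clock 10.35 pos [ 0.5118 -0.3422  0.252 ] yaw 63.1 w 0.763 f 0.0 tilt [ 0.  0. -1.]
```

View pics/k5.png

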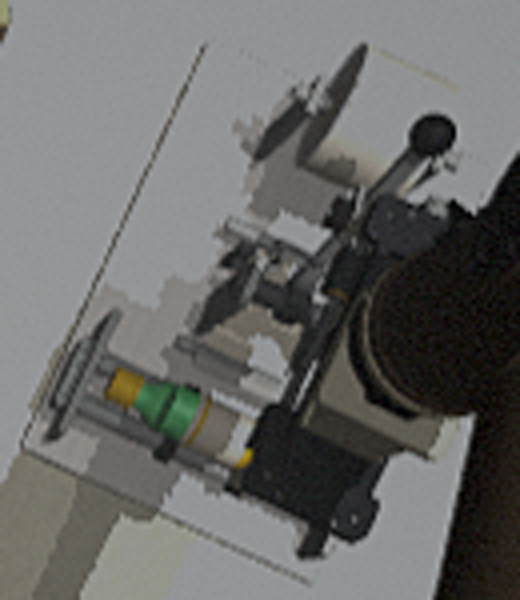

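The gripper is aligned with the bottle, long body across it and clear of the open arm. Next I go down in steps, watching the force.

>>> carry_out(claw=[6, 6, 6, 6, 6, 6, 6, 6], delta_pos=[[0.5, -0.13, 2], [0, 0, 2.5], [0, 0, 2.5], [0, 0, 2.5], [0, 0, 2], [0, 0, 1.5], [0, 0, 1], [0, 0, 0]], angular=[[0, 0, 0], [0, 0, 0], [0, 0, 0], [0, 0, 0], [0, 0, 0], [0, 0, 0], [0, 0, 0], [0, 0, 0]])

```text
clock: 11.15
position: [0.5115, -0.3372, 0.111]
ee_rot: [-2.675, -1.644, 0.002]
force: [-0.6, -0.3, 0.0]
width: 0.653
gripper_force: 0.0
```

>>> carry_out(claw=[6, 6, 6, 6, 6], delta_pos=[[0, 0, 1], [0, 0, 1], [0, 0, 1], [0, 0, 0.7], [0, 0, 0]], angular=[[0, 0, 0], [0, 0, 0], [0, 0, 0], [0, 0, 0], [0, 0, 0]])

```text
clock: 11.65
position: [0.5113, -0.3372, 0.0737]
ee_rot: [-2.675, -1.645, 0.002]
force: [-0.3, -0.4, 1.2]
width: 0.654
gripper_force: 0.0
```

```bash
python3 -c "
from h import *
p=arm.get_image('side')
go(.513,-.337,.075,63.2)
save(p,'k6.png',(190,60,320,180),5)"
```

```text
turn_z rad -0.000 shift cm [ 0.09  0.1  -0.06] j7 -0.07
turn_z rad 3.141 shift cm [-0.09 -0.1  -0.06] j7 -0.07
clock 11.70 pos [ 0.5117 -0.3374  0.0745] yaw 63.2 w 0.655 f 0.0 tilt [-0.001  0.001 -1.   ]
```

View pics/k6.png

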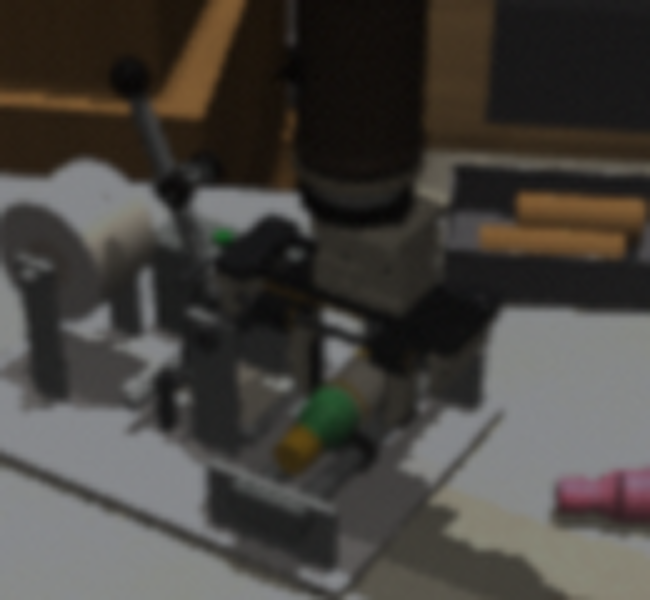

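The fingers straddle the bottle and the force is near zero. Next I close and lift straight up.

>>> carry_out(claw=[3, 3, 3, 3, 3, 3, 3, 3, 3, 3, 3, 3, 3], delta_pos=[[0, 0, 0], [0, 0, 0], [0, 0, 0], [0, 0, 0], [0, 0, 0], [0, 0, -0.5], [0, 0, -1], [0, 0, -2], [0, 0, -3], [0, 0, -3], [0, 0, -3], [0, 0, -2], [0, 0, 0]], angular=[[0, 0, 0], [0, 0, 0], [0, 0, 0], [0, 0, 0], [0, 0, 0], [0, 0, 0], [0, 0, 0], [0, 0, 0], [0, 0, 0], [0, 0, 0], [0, 0, 0], [0, 0, 0], [0, 0, 0]], force=25)

```text
clock: 13.0
position: [0.5136, -0.3383, 0.224]
ee_rot: [2.671, 1.643, 0.005]
force: [0.3, -0.1, -1.0]
width: 0.427
gripper_force: 24.9
```

```bash
python3 - <<'E'
from h import *
# yellow box centre/yaw; cap towards +y => cap dir = yaw
a=np.radians(92.9); c=np.array([.6785,.0042]); g=c-.016*np.array([np.cos(a),np.sin(a)])
print(g); go(*g,.10,92.9); print(arm.observe()['force'],arm.observe()["joints"])
E
```

```text
[ 0.67930949 -0.01177951]
turn_z rad -0.519 shift cm [31.82 18.13 12.39] j7 -0.04
turn_z rad 2.623 shift cm [-31.82 -18.13  12.39] j7 -0.04
clock 13.00 pos [ 0.5136 -0.3383  0.224 ] yaw 63.2 w 0.427 f 24.9 tilt [ 0.005 -0.003 -1.   ]
[ 0.32638955 -0.09634714 -0.98242754] [ 0.60878022  0.42592719 -0.16229277  1.5965805   0.07461897  1.11890914
 -0.03957775]
```

>>> carry_out(claw=[3, 3, 3, 3, 3, 3, 3, 3, 3, 3, 3, 3, 3, 3, 3, 3, 3, 3, 3], delta_pos=[[0, 0, 0], [0, 0, 0], [0, 0, 0], [0, 0, 0], [0, 0, 0], [0, 0, 0], [1.4, 0.8, 0], [2.9, 1.65, 0], [2.9, 1.65, 0], [2.9, 1.65, 0.3], [2.9, 1.65, 0.7], [2.9, 1.65, 1], [2.9, 1.65, 1], [2.9, 1.65, 1], [2.9, 1.65, 1], [2.9, 1.65, 1], [2.9, 1.65, 1], [1.4, 0.83, 1], [0, 0, 0]], angular=[[0, 0, -0.087], [0, 0, -0.087], [0, 0, -0.087], [0, 0, -0.086], [0, 0, -0.086], [0, 0, -0.086], [0, 0, 0], [0, 0, 0], [0, 0, 0], [0, 0, 0], [0, 0, 0], [0, 0, 0], [0, 0, 0], [0, 0, 0], [0, 0, 0], [0, 0, 0], [0, 0, 0], [0, 0, 0], [0, 0, 0]])

```text
clock: 14.9
position: [0.6762, -0.0063, 0.1378]
ee_rot: [-2.158, -2.278, 0.001]
force: [0.4, 0.4, -1.0]
width: 0.43
gripper_force: 24.9
```

```bash
python3 - <<'E'
from h import *
p=arm.get_image("top"); 
go(.6793,-.0118,.0305,92.9); save(p,'y1.png',(200,80,330,220),4)
E
```

```text
turn_z rad 0.002 shift cm [-0.29  0.33 10.81] j7 -0.18
turn_z rad -3.140 shift cm [ 0.29 -0.33 10.81] j7 -0.18
clock 14.95 pos [ 0.6761 -0.0091  0.1386] yaw 93.0 w 0.430 f 24.9 tilt [-0.002  0.    -1.   ]
```

View pics/y1.png

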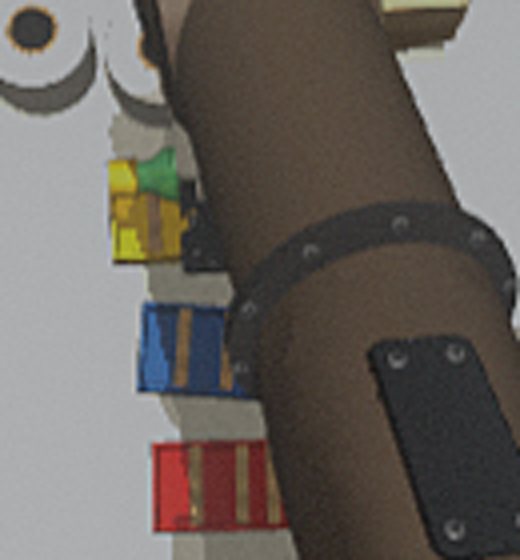

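The bottle is in line over the yellow box, cap at (122,178) in the crop. Next I go down, slowly at the end.

>>> carry_out(claw=[3, 3, 3, 3, 3, 3, 3], delta_pos=[[0, 0.2, 1], [0, 0, 2], [0, 0, 2], [0, 0, 2], [0, 0, 1.5], [0, 0, 0.7], [0, 0, 0]], angular=[[0, 0, 0], [0, 0, 0], [0, 0, 0], [0, 0, 0], [0, 0, 0], [0, 0, 0], [0, 0, 0]])

```text
clock: 15.65
position: [0.6782, -0.0115, 0.0471]
ee_rot: [-2.165, -2.276, 0.002]
force: [-0.8, -0.1, -1.6]
width: 0.431
gripper_force: 24.9
```

```bash
python3 - <<'E'
from h import *
go(.6793,-.0118,.0305,92.9); print(arm.observe()["force"])
E
```

```text
turn_z rad -0.001 shift cm [-0.03  0.11  1.66] j7 -0.21
turn_z rad 3.141 shift cm [ 0.03 -0.11  1.66] j7 -0.21
clock 15.65 pos [ 0.6782 -0.0115  0.0471] yaw 92.9 w 0.431 f 24.9 tilt [-0.002 -0.    -1.   ]
[-0.82607918 -0.1226961  -1.57307567]
```

>>> carry_out(claw=[3, 3, 3, 3, 3, 3], delta_pos=[[0, 0.1, 0.4], [0, 0, 0.4], [0, 0, 0.3], [0, 0, 0.2], [0, 0, 0.15], [0, 0, 0]], angular=[[0, 0, 0], [0, 0, 0], [0, 0, 0], [0, 0, 0], [0, 0, 0], [0, 0, 0]])

```text
clock: 16.25
position: [0.6798, -0.0106, 0.0334]
ee_rot: [-2.164, -2.277, 0.0]
force: [-0.4, -0.4, -1.8]
width: 0.427
gripper_force: 24.9
```

>>> carry_out(claw=[3, 3, 3, 3], delta_pos=[[0, 0, 0.1], [0, 0, 0.1], [0, 0, 0.1], [0, 0, 0]], angular=[[0, 0, 0], [0, 0, 0], [0, 0, 0], [0, 0, 0]])

```text
clock: 16.65
position: [0.6807, -0.0105, 0.0317]
ee_rot: [2.164, 2.276, 0.002]
force: [-0.7, -0.2, 6.1]
width: 0.429
gripper_force: 24.9
```

The bottle is seated: force rose about 8 N at z = 32 mm. Next I open and rise.

>>> carry_out(claw=[4.5, 5, 6, 6, 6, 6, 6, 6, 6, 6, 6, 6, 6, 6], delta_pos=[[0, 0, -0.1], [0, 0, 0], [0, 0, 0], [0, 0, 0], [0, 0, 0], [0, 0, -1], [0, 0, -2], [0, 0, -2], [0, 0, -3], [0, 0, -3], [0, 0, -3], [0, 0, -3], [0, 0, -2], [0, 0, 0]], angular=[[0, 0, 0], [0, 0, 0], [0, 0, 0], [0, 0, 0], [0, 0, 0], [0, 0, 0], [0, 0, 0], [0, 0, 0], [0, 0, 0], [0, 0, 0], [0, 0, 0], [0, 0, 0], [0, 0, 0], [0, 0, 0]])

```text
clock: 18.05
position: [0.6816, -0.0102, 0.226]
ee_rot: [2.161, 2.274, 0.007]
force: [0.2, -0.4, -0.1]
width: 0.653
gripper_force: 0.0
```

```bash
python3 - <<'E'
from h import *
a=np.radians(112.8);u=np.array([np.cos(a),np.sin(a)])
for n,c in (("blue",[.5017,.3402]),("red",[.3764,.2874])):
    g=np.array(c)-.016*u; print(n,g); go(*g,.20,112.8)
E
```

```text
blue [0.50790025 0.32545019]
turn_z rad -0.347 shift cm [37.68 -3.02  2.5 ] j7 -0.15
turn_z rad 2.795 shift cm [-37.68   3.02   2.5 ] j7 -0.15
clock 18.05 pos [ 0.6816 -0.0102  0.226 ] yaw 92.9 w 0.653 f 0.0 tilt [ 0.006  0.    -1.   ]
red [0.38260025 0.27265019]
turn_z rad -0.347 shift cm [ 37.67 -16.62   2.42] j7 -0.15
turn_z rad 2.795 shift cm [-37.67  16.62   2.42] j7 -0.15
clock 18.05 pos [ 0.6816 -0.0102  0.226 ] yaw 92.9 w 0.653 f 0.0 tilt [ 0.006  0.    -1.   ]
```

>>> carry_out(claw=[5.1, 5.1, 5.1, 5.1, 5.1, 5.1, 5.1, 5.1, 5.1, 5.1, 5.1, 5.1, 5.1, 5.1, 5.1, 5.1, 5.1, 5.1, 5.1], delta_pos=[[0, 0, 0], [0, 0, 0], [0, 0, 0], [0, 0, 0], [1.85, 0, 0], [3.5, -0.3, 0], [3.5, -0.3, 0], [3.5, -0.3, 0], [3.5, -0.3, 0], [3.5, -0.3, 0], [3.5, -0.3, 0], [3.5, -0.3, 0], [3.5, -0.3, 0], [3.5, -0.3, 0.5], [3.5, -0.3, 1], [0.8, 0, 1], [0, 0, 0], [0, 0, 0], [0, 0, 0]], angular=[[0, 0, -0.087], [0, 0, -0.087], [0, 0, -0.087], [0, 0, -0.086], [0, 0, 0], [0, 0, 0], [0, 0, 0], [0, 0, 0], [0, 0, 0], [0, 0, 0], [0, 0, 0], [0, 0, 0], [0, 0, 0], [0, 0, 0], [0, 0, 0], [0, 0, 0], [0, 0, 0], [0, 0, 0], [0, 0, 0]])

```text
clock: 19.95
position: [0.5073, 0.3235, 0.1968]
ee_rot: [1.742, 2.614, -0.0]
force: [-0.2, 0.4, 0.9]
width: 0.558
gripper_force: 0.0
```

```bash
python3 - <<'E'
from m import *
p=arm.get_image("top"); q=arm.get_image("side")
for n,k,z,i in [("t","box_yellow",.015,p),("s","bottle_yellow",.04,q),("t","bottle_yellow",.04,p)]:
    print(n,k,[(round(d["conf"],2),rect(i,d["region"],z)) for d in arm.trace(k,i)[:2]])
go(.5079,.3255,.12,112.8)
f=np.hstack([cv2.resize(p["frame"][90:230,200:330],None,fx=3,fy=3),cv2.resize(q["frame"][100:240,130:260],None,fx=3,fy=3)])
cv2.imwrite("pics/b1.png",f[:,:,::-1])
E
```

```text
t box_yellow []
s bottle_yellow [(0.96, (array([678.4946,   7.5287]), array([ 42.4921, 151.4761]), np.float32(95.67401), 436)), (0.94, (array([ 296.113 , -298.8715]), array([132.6465,  54.9462]), np.float32(6.2962213), 358))]
t bottle_yellow [(0.89, (array([ 292.6774, -318.7697]), array([131.1541,  44.0733]), np.float32(5.4279985), 568)), (0.78, (array([677.5162,   8.9897]), array([ 40.5668, 128.8638]), np.float32(92.80096), 459))]
turn_z rad -0.001 shift cm [0.07 0.14 7.68] j7 -0.48
turn_z rad 3.140 shift cm [-0.07 -0.14  7.68] j7 -0.48
clock 20.20 pos [0.5068 0.3243 0.1968] yaw 112.7 w 0.556 f 0.0 tilt [ 0.  0. -1.]
```

View pics/b1.png

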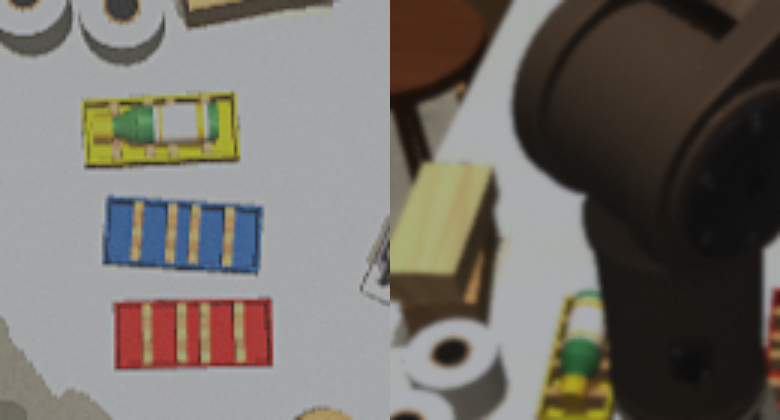

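The yellow bottle lies seated and straight in the yellow box. Next I go down over the blue bottle.

>>> carry_out(claw=[5.1, 5.1, 5.1, 5.1, 5.1, 5.1, 5.1], delta_pos=[[0.1, 0.14, 2], [0, 0, 2.5], [0, 0, 2.5], [0, 0, 1.7], [0, 0, 1], [0, 0, 0.7], [0, 0, 0]], angular=[[0, 0, 0], [0, 0, 0], [0, 0, 0], [0, 0, 0], [0, 0, 0], [0, 0, 0], [0, 0, 0]])

```text
clock: 20.9
position: [0.5071, 0.3261, 0.0921]
ee_rot: [-1.739, -2.616, 0.001]
force: [-0.1, -0.8, 0.5]
width: 0.557
gripper_force: 0.0
```

```bash
python3 - <<'E'
from h import *
go(.5079,.3255,.043,112.8); q=arm.get_image("side"); save(q,"b2.png",(170,230,330,370),4)
E
```

```text
turn_z rad -0.000 shift cm [-0.09  0.05  4.91] j7 -0.54
turn_z rad 3.141 shift cm [ 0.09 -0.05  4.91] j7 -0.54
clock 20.90 pos [0.5071 0.3261 0.0921] yaw 112.8 w 0.557 f 0.0 tilt [-0.001 -0.    -1.   ]
```

View pics/b2.png

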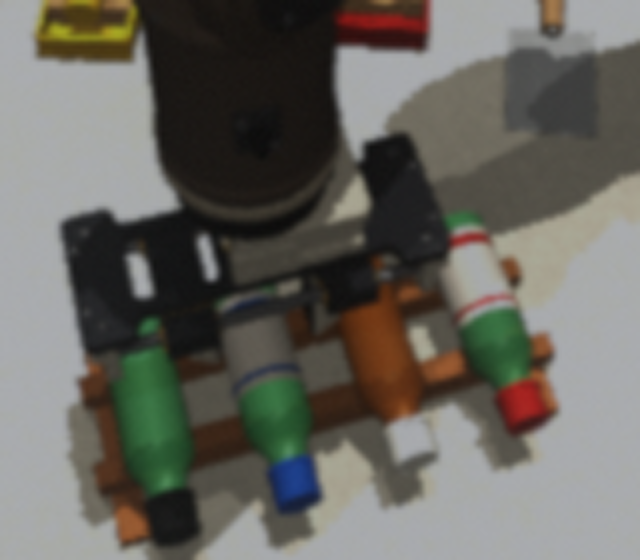

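The gripper sits centred over the blue bottle, cap at (295,480). Next I go down the last 5 cm slowly.

>>> carry_out(claw=[5.1, 5.1, 5.1, 5.1], delta_pos=[[0, 0.05, 0.8], [0, 0, 0.8], [0, 0, 0.6], [0, 0, 0]], angular=[[0, 0, 0], [0, 0, 0], [0, 0, 0], [0, 0, 0]])

```text
clock: 21.35
position: [0.5071, 0.326, 0.0694]
ee_rot: [-1.738, -2.616, 0.003]
force: [-0.5, -0.4, -0.4]
width: 0.555
gripper_force: 0.0
```

>>> carry_out(claw=[5.1, 5.1, 5.1, 5.1, 5.1, 5.1], delta_pos=[[0, 0, 0.6], [0, 0, 0.6], [0, 0, 0.6], [0, 0, 0.5], [0, 0, 0.3], [0, 0, 0]], angular=[[0, 0, 0], [0, 0, 0], [0, 0, 0], [0, 0, 0], [0, 0, 0], [0, 0, 0]])

```text
clock: 21.95
position: [0.5074, 0.3263, 0.0439]
ee_rot: [-1.738, -2.616, 0.001]
force: [0.6, 0.1, 0.4]
width: 0.553
gripper_force: 0.0
```

No contact. Next I close and lift.

>>> carry_out(claw=[3, 3, 3, 3, 3, 3, 3, 3, 3, 3, 3, 3, 3, 3], delta_pos=[[0, 0, 0], [0, 0, 0], [0, 0, 0], [0, 0, 0], [0, 0, 0], [0, 0, -0.3], [0, 0, -0.6], [0, 0, -1], [0, 0, -2], [0, 0, -3], [0, 0, -3], [0, 0, -3], [0, 0, -2], [0, 0, 0]], angular=[[0, 0, 0], [0, 0, 0], [0, 0, 0], [0, 0, 0], [0, 0, 0], [0, 0, 0], [0, 0, 0], [0, 0, 0], [0, 0, 0], [0, 0, 0], [0, 0, 0], [0, 0, 0], [0, 0, 0], [0, 0, 0]], force=25)

```text
clock: 23.35
position: [0.5086, 0.3278, 0.1973]
ee_rot: [1.737, 2.615, 0.008]
force: [-0.8, 0.1, -1.9]
width: 0.431
gripper_force: 25.0
```

```bash
python3 - <<'E'
from m import *
t=arm.get_image("top")
hsv=cv2.cvtColor(t["frame"],cv2.COLOR_RGB2HSV).astype(int)
print([(round(d["conf"],2),rect(t,d["region"],.2)) for d in arm.trace("bottle_blue",t)[:2]])
print([(round(d["conf"],2),rect(t,d["region"],.015)) for d in arm.trace("box_blue",t)[:2]])
a=np.radians(86.2); c=np.array([.5657,-.0176]); g=c-.016*np.array([np.cos(a),np.sin(a)])
print(g); go(*g,.12,86.2)
E
```

```text
[(0.52, (array([520.4447, 298.3408]), array([42.3732, 35.2624]), np.float32(27.259687), 186))]
[(0.68, (array([ 691.3499, -490.7197]), array([ 63.4935, 206.1762]), np.float32(132.81969), 540))]
[ 0.5646 -0.0336]
turn_z rad 0.464 shift cm [-35.48   8.13   7.31] j7 -0.48
turn_z rad -2.677 shift cm [35.48 -8.13  7.31] j7 -0.48
clock 23.50 pos [0.5071 0.326  0.1928] yaw 112.8 w 0.432 f 25.0 tilt [-0.001 -0.001 -1.   ]
```

>>> carry_out(claw=[3, 3, 3, 3, 3, 3, 3, 3, 3, 3, 3, 3, 3, 3, 3, 3, 3, 3, 3, 3], delta_pos=[[0, 0, 0], [0, 0, 0], [0, 0, 0], [0, 0, 0], [0, 0, 0], [-1.5, 0.35, 0], [-3.0, 0.7, 0], [-3.1, 0.7, 0], [-3.1, 0.7, 0], [-3.1, 0.7, 0], [-3.1, 0.7, 0], [-3.1, 0.7, 0], [-3.1, 0.7, 0], [-3.1, 0.7, 0.5], [-3.1, 0.7, 1], [-3.1, 0.7, 1.5], [-2.2, 0.68, 1.5], [0, 0, 1.5], [0, 0, 1.3], [0, 0, 0]], angular=[[0, 0, 0.093], [0, 0, 0.093], [0, 0, 0.093], [0, 0, 0.093], [0, 0, 0.092], [0, 0, 0], [0, 0, 0], [0, 0, 0], [0, 0, 0], [0, 0, 0], [0, 0, 0], [0, 0, 0], [0, 0, 0], [0, 0, 0], [0, 0, 0], [0, 0, 0], [0, 0, 0], [0, 0, 0], [0, 0, 0], [0, 0, 0]])

```text
clock: 25.5
position: [0.5629, -0.0243, 0.1182]
ee_rot: [-2.29, -2.146, 0.005]
force: [-0.4, 0.4, -1.9]
width: 0.427
gripper_force: 25.0
```

```bash
python3 - <<'E'
from h import *
go(.5646,-.0346,.035,86.2)
E
```

```text
turn_z rad 0.002 shift cm [-1.01  0.27  8.32] j7 -0.27
turn_z rad -3.140 shift cm [ 1.01 -0.27  8.32] j7 -0.27
clock 25.50 pos [ 0.5629 -0.0243  0.1182] yaw 86.3 w 0.427 f 25.0 tilt [-0.004  0.    -1.   ]
```

>>> carry_out(claw=[3, 3, 3, 3, 3, 3, 3], delta_pos=[[-0.5, 0.15, 0.5], [-0.5, 0.1, 1], [0, 0, 2], [0, 0, 1.5], [0, 0, 1.3], [0, 0, 0.7], [0, 0, 0]], angular=[[0, 0, 0], [0, 0, 0], [0, 0, 0], [0, 0, 0], [0, 0, 0], [0, 0, 0], [0, 0, 0]])

```text
clock: 26.2
position: [0.5663, -0.0342, 0.0496]
ee_rot: [-2.293, -2.147, 0.002]
force: [-0.5, 0.0, -2.1]
width: 0.426
gripper_force: 25.0
```

```bash
python3 - <<'E'
from h import *
go(.5646,-.0346,.032,86.2)
E
```

```text
turn_z rad 0.001 shift cm [-0.05 -0.16  1.76] j7 -0.29
turn_z rad -3.141 shift cm [0.05 0.16 1.76] j7 -0.29
clock 26.20 pos [ 0.5663 -0.0342  0.0496] yaw 86.2 w 0.426 f 25.0 tilt [-0.001 -0.    -1.   ]
```

>>> carry_out(claw=[3, 3, 3, 3, 3, 3], delta_pos=[[0, -0.1, 0.4], [0, 0, 0.4], [0, 0, 0.3], [0, 0, 0.2], [0, 0, 0.1], [0, 0, 0]], angular=[[0, 0, 0], [0, 0, 0], [0, 0, 0], [0, 0, 0], [0, 0, 0], [0, 0, 0]])

```text
clock: 26.8
position: [0.5658, -0.0341, 0.0365]
ee_rot: [-2.294, -2.147, 0.0]
force: [0.5, 0.4, -2.2]
width: 0.429
gripper_force: 25.0
```

>>> carry_out(claw=[3, 3, 3], delta_pos=[[0, 0, 0.1], [0, 0, 0.1], [0, 0, 0]], angular=[[0, 0, 0], [0, 0, 0], [0, 0, 0]])

```text
clock: 27.1
position: [0.5657, -0.0341, 0.0344]
ee_rot: [-2.294, -2.147, 0.0]
force: [-0.2, -0.1, -2.6]
width: 0.427
gripper_force: 25.0
```

>>> carry_out(claw=[3, 3, 3, 3], delta_pos=[[0, 0, 0.1], [0, 0, 0.1], [0, 0, 0.1], [0, 0, 0]], angular=[[0, 0, 0], [0, 0, 0], [0, 0, 0], [0, 0, 0]])

```text
clock: 27.5
position: [0.5661, -0.0341, 0.0328]
ee_rot: [2.293, 2.146, 0.001]
force: [-4.6, -0.2, 13.1]
width: 0.428
gripper_force: 25.0
```

Seated. Next I ease off, open and rise.

>>> carry_out(claw=[3, 4.5, 5, 5.1, 5.1, 5.1, 5.1, 5.1, 5.1, 5.1, 5.1, 5.1, 5.1], delta_pos=[[0, 0, -0.15], [0, 0, 0], [0, 0, 0], [0, 0, 0], [0, 0, 0], [0, 0, -1], [0, 0, -2], [0, 0, -2], [0, 0, -3], [0, 0, -3], [0, 0, -3], [0, 0, -2.5], [0, 0, 0]], angular=[[0, 0, 0], [0, 0, 0], [0, 0, 0], [0, 0, 0], [0, 0, 0], [0, 0, 0], [0, 0, 0], [0, 0, 0], [0, 0, 0], [0, 0, 0], [0, 0, 0], [0, 0, 0], [0, 0, 0]])

```text
clock: 28.8
position: [0.5679, -0.0338, 0.2025]
ee_rot: [2.29, 2.144, 0.008]
force: [-0.2, -0.3, 0.4]
width: 0.554
gripper_force: 0.0
```

```bash
python3 - <<'E'
from h import *
go(.3826,.2727,.17,112.8)
E
```

```text
turn_z rad -0.464 shift cm [35.44 -5.22  3.12] j7 -0.22
turn_z rad 2.678 shift cm [-35.44   5.22   3.12] j7 -0.22
clock 28.80 pos [ 0.5679 -0.0338  0.2025] yaw 86.2 w 0.554 f 0.0 tilt [ 0.007 -0.    -1.   ]
```

>>> carry_out(claw=[5.2, 5.2, 5.2, 5.2, 5.2, 5.2, 5.2, 5.2, 5.2, 5.2, 5.2, 5.2, 5.2, 5.2, 5.2, 5.2, 5.2, 5.2, 5.2, 5.2], delta_pos=[[0, 0, 0], [0, 0, 0], [0, 0, 0], [0, 0, 0], [0, 0, 0], [2, -0.4, 0], [3.3, -0.5, 0], [3.3, -0.5, 0], [3.3, -0.5, 0], [3.3, -0.5, 0], [3.3, -0.5, 0], [3.3, -0.5, 0], [3.3, -0.5, 0], [3.3, -0.5, 0], [3.3, -0.5, 0], [2.7, -0.3, 0], [1, 0, 1], [0, 0, 1.5], [0, 0, 0.5], [0, 0, 0]], angular=[[0, 0, -0.093], [0, 0, -0.093], [0, 0, -0.093], [0, 0, -0.093], [0, 0, -0.092], [0, 0, 0], [0, 0, 0], [0, 0, 0], [0, 0, 0], [0, 0, 0], [0, 0, 0], [0, 0, 0], [0, 0, 0], [0, 0, 0], [0, 0, 0], [0, 0, 0], [0, 0, 0], [0, 0, 0], [0, 0, 0], [0, 0, 0]])

```text
clock: 30.8
position: [0.3802, 0.2714, 0.1674]
ee_rot: [-1.738, -2.616, 0.003]
force: [0.2, -0.5, 0.4]
width: 0.566
gripper_force: 0.0
```

```bash
python3 - <<'E'
from m import *
p=arm.get_image("top")
for k,z in [("bottle_blue",.04),("bottle_yellow",.04),("box_blue",.015),("bottle_red",.052),("blank_amber",.052)]:
    print(k,[(round(d["conf"],2),rect(p,d["region"],z)) for d in arm.trace(k,p)[:2]])
go(.3826,.2727,.044,112.8)
E
```

```text
bottle_blue [(0.79, (array([563.4285, -17.1984]), array([130.0793,  40.7179]), np.float32(89.980316), 498))]
bottle_yellow [(0.97, (array([679.0624,   8.9525]), array([ 44.1642, 129.4648]), np.float32(93.0932), 502)), (0.67, (array([ 293.5679, -318.4763]), array([132.2806,  44.7516]), np.float32(9.702371), 571))]
box_blue [(0.82, (array([563.7347, -17.4447]), array([167.3832,  76.6086]), np.float32(86.47467), 757))]
bottle_red [(0.49, (array([390.0656, 256.1046]), array([39.8963, 64.8501]), np.float32(111.93296), 273))]
blank_amber [(0.81, (array([452.5931, 277.8206]), array([42.5605, 62.1148]), np.float32(112.08451), 272))]
turn_z rad -0.001 shift cm [-0.    0.16 12.45] j7 -0.55
turn_z rad 3.141 shift cm [ 0.   -0.16 12.45] j7 -0.55
clock 31.10 pos [0.3811 0.2721 0.1685] yaw 112.8 w 0.563 f 0.0 tilt [ 0.001  0.    -1.   ]
```

The blue bottle is centred in its box. Next I go down on the red one.

>>> carry_out(claw=[5.2, 5.2, 5.2, 5.2, 5.2, 5.2], delta_pos=[[0, 0.15, 2], [0, 0, 2.5], [0, 0, 2], [0, 0, 1.5], [0, 0, 1], [0, 0, 0]], angular=[[0, 0, 0], [0, 0, 0], [0, 0, 0], [0, 0, 0], [0, 0, 0], [0, 0, 0]])

```text
clock: 31.7
position: [0.3817, 0.2722, 0.0772]
ee_rot: [-1.738, -2.616, 0.003]
force: [-0.8, 0.4, -0.2]
width: 0.565
gripper_force: 0.0
```

>>> carry_out(claw=[5.2, 5.2, 5.2, 5.2, 5.2, 5.2, 5.2], delta_pos=[[0, 0, 0.6], [0, 0, 0.6], [0, 0, 0.6], [0, 0, 0.6], [0, 0, 0.6], [0, 0, 0.4], [0, 0, 0]], angular=[[0, 0, 0], [0, 0, 0], [0, 0, 0], [0, 0, 0], [0, 0, 0], [0, 0, 0], [0, 0, 0]])

```text
clock: 32.4
position: [0.3817, 0.2724, 0.0434]
ee_rot: [-1.738, -2.617, 0.002]
force: [0.8, 0.1, 0.4]
width: 0.57
gripper_force: 0.0
```

>>> carry_out(claw=[3, 3, 3, 3, 3, 3, 3, 3, 3, 3, 3, 3, 3, 3], delta_pos=[[0, 0, 0], [0, 0, 0], [0, 0, 0], [0, 0, 0], [0, 0, 0], [0, 0, -0.3], [0, 0, -0.6], [0, 0, -1], [0, 0, -2], [0, 0, -3], [0, 0, -3], [0, 0, -3], [0, 0, -2], [0, 0, 0]], angular=[[0, 0, 0], [0, 0, 0], [0, 0, 0], [0, 0, 0], [0, 0, 0], [0, 0, 0], [0, 0, 0], [0, 0, 0], [0, 0, 0], [0, 0, 0], [0, 0, 0], [0, 0, 0], [0, 0, 0], [0, 0, 0]], force=25)

```text
clock: 33.8
position: [0.3827, 0.2737, 0.1961]
ee_rot: [1.737, 2.615, 0.006]
force: [-0.4, -0.2, -2.4]
width: 0.428
gripper_force: 25.0
```

```bash
python3 - <<'E'
from h import *
go(.4618,-.0455,.10,90.2)
E
```

```text
turn_z rad 0.395 shift cm [-31.97   7.76   9.56] j7 -0.52
turn_z rad -2.747 shift cm [31.97 -7.76  9.56] j7 -0.52
clock 33.80 pos [0.3827 0.2737 0.1961] yaw 112.8 w 0.428 f 25.0 tilt [ 0.004  0.002 -1.   ]
```

>>> carry_out(claw=[3, 3, 3, 3, 3, 3, 3, 3, 3, 3, 3, 3, 3, 3, 3, 3, 3, 3, 3], delta_pos=[[0, 0, 0], [0, 0, 0], [0, 0, 0], [0, 0, 0], [-1.5, 0.4, 0], [-3.1, 0.75, 0], [-3.1, 0.75, 0], [-3.1, 0.75, 0], [-3.1, 0.75, 0], [-3.1, 0.75, 0], [-3.1, 0.75, 0], [-3.1, 0.75, 0], [-3.1, 0.75, 0.5], [-3.1, 0.75, 1], [-2.6, 0.6, 1.5], [0, 0, 2], [0, 0, 2], [0, 0, 1.5], [0, 0, 0]], angular=[[0, 0, 0.099], [0, 0, 0.099], [0, 0, 0.099], [0, 0, 0.098], [0, 0, 0], [0, 0, 0], [0, 0, 0], [0, 0, 0], [0, 0, 0], [0, 0, 0], [0, 0, 0], [0, 0, 0], [0, 0, 0], [0, 0, 0], [0, 0, 0], [0, 0, 0], [0, 0, 0], [0, 0, 0], [0, 0, 0]])

```text
clock: 35.7
position: [0.4581, -0.0471, 0.1058]
ee_rot: [-2.215, -2.222, 0.005]
force: [0.5, 0.6, -1.7]
width: 0.43
gripper_force: 25.0
```

```bash
python3 - <<'E'
from h import *
go(.4618,-.0455,.037,90.2)
E
```

```text
turn_z rad -0.000 shift cm [0.15 0.41 6.88] j7 -0.16
turn_z rad 3.141 shift cm [-0.15 -0.41  6.88] j7 -0.16
clock 35.70 pos [ 0.4581 -0.0471  0.1058] yaw 90.2 w 0.430 f 25.0 tilt [-0.005  0.    -1.   ]
```

>>> carry_out(claw=[3, 3, 3, 3, 3, 3, 3], delta_pos=[[0.1, 0.2, 1], [0, 0, 1.5], [0, 0, 1.5], [0, 0, 1], [0, 0, 0.5], [0, 0, 0], [0, 0, 0]], angular=[[0, 0, 0], [0, 0, 0], [0, 0, 0], [0, 0, 0], [0, 0, 0], [0, 0, 0], [0, 0, 0]])

```text
clock: 36.4
position: [0.4629, -0.046, 0.0534]
ee_rot: [2.218, 2.224, 0.001]
force: [0.0, 0.9, -1.0]
width: 0.429
gripper_force: 25.0
```

```bash
python3 - <<'E'
from h import *
go(.4618,-.0455,.037,90.2)
E
```

```text
turn_z rad -0.000 shift cm [ 0.05 -0.11  1.64] j7 -0.21
turn_z rad 3.141 shift cm [-0.05  0.11  1.64] j7 -0.21
clock 36.40 pos [ 0.4629 -0.046   0.0534] yaw 90.2 w 0.429 f 25.0 tilt [ 0.001 -0.    -1.   ]
```

>>> carry_out(claw=[3, 3, 3, 3, 3, 3, 3], delta_pos=[[0, -0.1, 0.5], [0, 0, 0.4], [0, 0, 0.4], [0, 0, 0.3], [0, 0, 0.2], [0, 0, 0.1], [0, 0, 0]], angular=[[0, 0, 0], [0, 0, 0], [0, 0, 0], [0, 0, 0], [0, 0, 0], [0, 0, 0], [0, 0, 0]])

```text
clock: 37.1
position: [0.4616, -0.0461, 0.034]
ee_rot: [2.218, 2.225, 0.0]
force: [0.4, -0.1, -1.9]
width: 0.426
gripper_force: 25.0
```

>>> carry_out(claw=[3, 3, 3], delta_pos=[[0, 0, 0.1], [0, 0, 0.1], [0, 0, 0]], angular=[[0, 0, 0], [0, 0, 0], [0, 0, 0]])

```text
clock: 37.4
position: [0.4627, -0.0461, 0.0327]
ee_rot: [2.217, 2.224, 0.002]
force: [0.9, -0.3, 6.1]
width: 0.429
gripper_force: 25.0
```

Seated. Next I release, rise and look at everything.

>>> carry_out(claw=[3, 4.5, 5, 6, 6, 6, 6, 6, 6, 6, 6, 6, 6, 6, 6, 6, 6, 6], delta_pos=[[0, 0, -0.1], [0, 0, 0], [0, 0, 0], [0, 0, 0], [0, 0, 0], [0, 0, -1], [0, 0, -2], [0, 0, -2], [0, 0, -3], [0, 0, -3], [0, 0, -3], [-3, 0, -2], [-4, 0, 0], [-4, 0, 0], [-4, 0, 0], [-4, 0, 0], [-3, 0, 0], [0, 0, 0]], angular=[[0, 0, 0], [0, 0, 0], [0, 0, 0], [0, 0, 0], [0, 0, 0], [0, 0, 0], [0, 0, 0], [0, 0, 0], [0, 0, 0], [0, 0, 0], [0, 0, 0], [0, 0, 0], [0, 0, 0], [0, 0, 0], [0, 0, 0], [0, 0, 0], [0, 0, 0], [0, 0, 0]])

```text
clock: 39.2
position: [0.461, -0.271, 0.1935]
ee_rot: [2.224, 2.217, -0.002]
force: [-0.2, -0.1, 0.1]
width: 0.654
gripper_force: 0.0
```

```bash
python3 - <<'E'
from m import *
p=arm.get_image("top");q=arm.get_image("side")
for k in ("bottle_red","bottle_blue","bottle_yellow"):
    print(k,[(round(d["conf"],2),rect(p,d["region"],.04)) for d in arm.trace(k,p)[:2]])
print(arm.observe()["force"])
f=np.vstack([cv2.resize(p["frame"][70:250,100:440],None,fx=2,fy=1.6),cv2.resize(q["frame"][70:370,:],(680,300))])
cv2.imwrite("pics/end.png",f[:,:,::-1])
E
```

```text
bottle_red [(0.81, (array([460.9973, -32.3001]), array([128.9113,  39.9911]), np.float32(89.95988), 516))]
bottle_blue [(0.91, (array([564.9955, -17.1867]), array([130.0549,  43.852 ]), np.float32(89.980316), 528))]
bottle_yellow [(0.78, (array([ 292.6377, -320.2538]), array([128.8319,  41.2514]), np.float32(6.4531417), 526)), (0.58, (array([676.5532,   8.7023]), array([ 43.1426, 129.4334]), np.float32(93.48009), 487))]
[-0.0379 -0.1389  0.2603]
```

View pics/end.png

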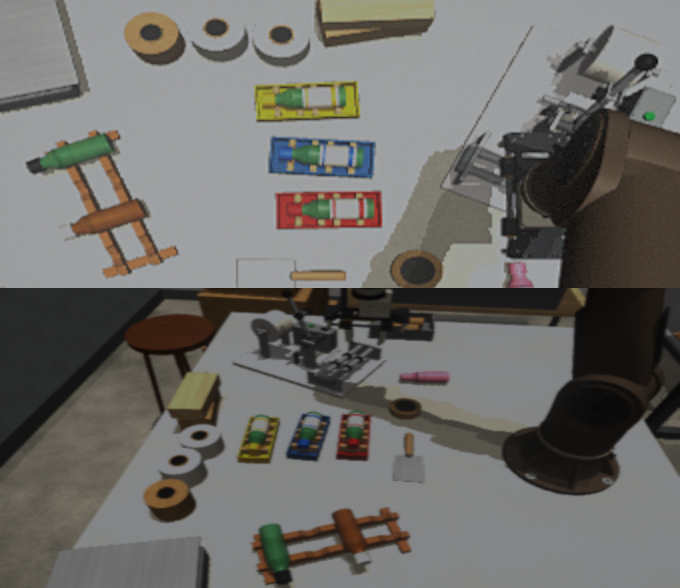

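All three bottles are seated in their matching boxes, the hold-down arm is open (knob at (647,62)), and the two blanks are still in the rack. The gripper is touching nothing.

```bash
python3 -c "
from cell import arm
print(arm.sign_off())"
```

```text
the job is handed in; nothing more can be done
None
```

The job is handed in at about 39 s of the 99 s limit: the red, blue and yellow bottles are seated in their matching boxes, the hold-down arm was opened first and left open, and the two unlabelled bottles are still in the rack.

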